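# Clear and open a lens drill jig, and hold its leaf up

## Task

The lens in the drill jig has been drilled and is to be taken out. With the scraper block, wipe all four brown lens chips off the jig's hinged leaf down onto the bench (do not push them with the fingers), and stand the block back on the bench clear of the jig. Then pull the red latch lug sideways against its spring, lift the leaf's nose off the ball to at least 70 mm above its closed height, and finish while holding it raised and still, leaving the lens in its nest and the red bottle, loupe and spare lens where they are.

Things in the scene. Friction and masses are not known exactly. Their poses are not given: they have to be found in the camera images.
- jig: Lens drill jig fixed on the bench: dark steel base plate 256 x 88 mm under a hinged aluminium leaf (shut). Origin: centre of the base's underside. x runs from the ball end (-x, nearest the robot) to the hinge (+x), y to its left, z up. The hinge pin runs along y at x = +100 mm, 30 mm up. The rounded hood (nose) at x = -100 mm covers a ball stud.
- leaf_nose (a point): Top of the dark steel hood at the leaf's free end, over the ball; 200 mm from the hinge pin, 44 mm above the bench when closed. Its axes are those of the leaf (equal to the jig's when closed).
- latch_lug (a point): Centre of the red thumb lug on top of the nose: 26 mm long (jig x), 13 mm thick (jig y), 40 mm tall, upright, 49 to 89 mm above the bench when shut (this point 70 mm up), on a 4 mm steel arm, free on both sides. The leaf carries it: gripping and lifting it lifts the leaf, and it tilts with the leaf. Axes as the leaf's.
- latch (a joint): Travel of the latch in m: 0 locked (a fork grips under the ball), 0.013 fully pulled. It slides toward the jig's -y (right) side against a spring, 3.6 N at 0, about 9 N at full pull, and springs back when let go. The ball is free from about 0.008 on; keep it pulled until the nose has risen 20 mm.
- leaf (a joint): Leaf angle in rad: 0 closed, grows as the nose is lifted about the hinge pin (limit 1.1). Leaf and latch weigh 0.55 kg; lifting at the lug takes about 3 N; let go, the leaf falls shut.
- nest (a point): Centre of the nest's floor under the leaf, 14 mm above the bench.
- lens: Clear round lens, 51 mm across, 7 mm thick, loose between the four white locating pins of its nest under the leaf (pins 6 mm high, 2 mm clear of the lens). Origin: centre of its underside.
- chip1: Brown lens chip about 22 x 14 x 6 mm, 10 g, lying flat on the leaf; its origin is its centre.
- chip2: Second such chip; its centre.
- chip3: Third such chip; its centre.
- chip4: Fourth such chip; its centre.
- scraper: Scraper block (see scraper_mid). Origin: centre of its underside.
- scraper_mid (a point): Centre of the scraper block, 28 mm above its underside: 100 mm long (its x), 26 mm thick (its y), 56 mm high; white plastic foot 20 mm high with a flat, straight lower edge, beech grip 24 mm thick above it. About 0.12 kg; stands upright on the bench at the right of the jig, x along the jig more or less.
- loupe: Bystander: black loupe, 38 mm across, 31 mm high, on the bench; origin at the centre of the underside.
- lens_spare: Bystander: clear spare lens, 53 mm across, 7 mm thick, on the bench; origin at the centre of the underside.
- leaf_flat (a point): Centre of the leaf's flat top, jig frame x = 15 mm, y = 0, 34 mm above the bench when shut; axes as the jig's. The leaf is 96 mm wide (y = -48 to +48 mm); the flat free to wipe reaches 65 mm either way along x. The chips lie within 42 mm along x and 36 mm along y. Toward the nose, 79 mm away, a guide rod on two posts (tops 51 mm above the bench) crosses the leaf.
- thread_lock: Bystander: small red bottle with a white nozzle, 26 mm across, 78 mm high, on the bench beyond the jig; origin at the centre of the underside.

How it is judged:
By the outcome, as a careful person would: the job done as asked, in the order asked, and still so for the second after the job is handed in, while the arm keeps its last pose, push and grip.
It also fails if it takes over 58 s, if anything falls off the work surface, if the arm or the gripper's body presses on something with over 40 N, if the wrist force passes 120 N, or if a joint passes its speed limit or range.

## Robot

A 6-joint arm with a two-finger parallel gripper is mounted at the origin on a cart in front of the work surface, level with it; the furniture and walls round the work are solid. World frame = base frame: x ahead of the robot, y to its left, z up, the work surface at z = 0. Lengths are in m, angles in rad, forces in N, time in s.
With the tool pointing down it reaches from about 0.325 to 0.9 m from the base axis. Payload 6.1 kg.
Tool frame: the origin (TCP) lies midway between the tips of the shut fingers; the grasp point (between the pads) lies 19 mm behind it; x points along the fingers, y is the direction in which the jaws open and shut, and the axes are right-handed (so a half turn about x gives the same grasp; the last joint's range is limited). The gripper opens to 87 mm and grips with 3 to 60 N. Pads are 19 mm wide; open, the fingers measure 117 mm over their backs; the gripper's body (75 mm by 190 mm) begins 51 mm behind the grasp point.
Start: joints at [-1.475, 0.22, 1.526, -0, 1.395, -0.126], TCP at [0.137, -0.61, 0.223] pointing down, gripper open.
Joint ranges: [-2.98, 2.98], [-0.91, 2.08], [0.09, 2.57], [-1.24, 4.39], [0.2, 2.65], [-2.68, 2.68]. Speed limits (rad/s): [2.57, 2.57, 3.01, 3.14, 3.14, 3.14].

## Interface

Orientations are given as a rotation vector (axis times angle).
In Python, from station import robot gives the robot as it stands.
- The arm moves only by the tool drive_tool, never from a script. Its argument "motion" is a list of rows, each a list of 5 numbers: the shift along the tool's x, y, z in mm, then the turn about the tool's x in degrees, then the closure, from 0 (fully open) to 1 (shut). In form: [[dx, dy, dz, turn, grip], ...]. A call has 1 to 10 rows; each row shifts and turns the pose as measured when the row begins, along the tool's axes as they then stand; what a row does not reach is not made up. A row lasts 1/8 s, in which the tool goes at most 62.5 mm and 10.7 degrees, less where a joint would pass 70% of its speed; a pose out of reach is approached as far as the arm can. A call is refused whole if a number of a shift passes 62.5 or a number of a turn 10.7, either way. A call with a gripper value outside its range is refused whole. The fingers move at their own pace and stop on an object; "force" is the grip in N (left out, the last holds). Time passes only in rows, so rows that do not move let the fingers close. It gives the time, the measured TCP pose, the force and the opening at its end, in the units of the state.
- robot.read_state(): the state, without advancing time (a new reading comes with each control period).
- robot.read_camera(name): name is "scene" or "top"; returns a dict with "pixels" (480x640x3 uint8, red, green, blue), "mtx" (3x3 intrinsics, pixels), "pose" (4x4, takes a point from camera to world coordinates). Camera axes: x right, y down, z forward; pixel columns grow to the right and rows downward; lengths in m; the calibration is good to about 2 mm. A picture is of the moment at which its call begins. There is no depth.
- robot.finish_job(): hands the job in, once; it reports no verdict.
The state is a dict: "clock": time; "joints": joint angles; "qvel": joint speeds; "joint_efforts": joint torques, N m; "tcp_pos": TCP position; "ee_rot": TCP orientation; "force": force on the tool from outside, world axes, zero at the start; "moment": the same for the moment, N m; "width": opening from 0.0 (shut) to 1.0 (fully open).
Only numpy, scipy, OpenCV 4.12 (cv2) and the standard library are available. Lean on these libraries where they do the work, as an engineer would, in place of code of your own. Each camera call takes 0.05 s, during which the arm holds its last target. There are 200 camera calls.

## Working session

There is one attempt and no reset: what is moved stays moved. The work goes in short steps, Python scripts to look and compute and a tool call to move; the robot and the scene stay as the last step left them, time stands still between calls to the robot, and variables do not carry over. Pictures are saved under pics/ and viewed, about 8 in all and at most 12, crops included, and the job is handed in when it is done.

Besides the shell and the picture viewer there is one more tool, called after ">>>" as name([rows], argument=value, ...), one row to a line, values as JSON. drive_tool: Moves the arm, as the interface text tells. Its arguments: {"type":"object","properties":{"motion":{"type":"array"},"force":{"type":"number"}},"required":["motion"]}

```bash
mkdir -p pics; cat > h.py <<'E'
from station import robot
import cv2, numpy as np
def snap(cam,name):
    d=robot.read_camera(cam); cv2.imwrite(f'pics/{name}.png',d['pixels'][:,:,::-1]); np.savez(f'pics/{name}.npz',K=d['mtx'],T=d['pose']); return d
def ray(name,u,v):
    z=np.load(f'pics/{name}.npz'); r=z['T'][:3,:3]@np.linalg.inv(z['K'])@[u,v,1]; return z['T'][:3,3],r
def atz(name,u,v,h):
    c,r=ray(name,u,v); return (c+r*(h-c[2])/r[2])
def tri(n1,p1,n2,p2):
    A=[];b=[]
    c1,r1=ray(n1,*p1);c2,r2=ray(n2,*p2)
    s=np.linalg.lstsq(np.c_[r1,-r2],c2-c1,rcond=None)[0]
    a=c1+s[0]*r1;b=c2+s[1]*r2
    return (a+b)/2,np.linalg.norm(a-b)
def proj(name,P):
    z=np.load(f'pics/{name}.npz');p=np.linalg.inv(z['T'])@np.r_[P,1];q=z['K']@p[:3];return q[:2]/q[2]
E
python3 - <<'E'
from h import *
for c in('scene','top'):
    d=snap(c,c+'0');print(c,d['pose'].round(3).tolist(),d['mtx'].round(1).tolist())
s=robot.read_state();print(s)
E
```

```text
scene [[0.873, -0.37, 0.318, 0.291], [-0.488, -0.672, 0.558, -0.647], [0.007, -0.642, -0.767, 0.728], [0.0, 0.0, 0.0, 1.0]] [[523.4, 0.0, 316.4], [0.0, 523.4, 240.2], [0.0, 0.0, 1.0]]
top [[0.002, -0.979, 0.203, 0.408], [-1.0, -0.001, 0.006, -0.156], [-0.006, -0.203, -0.979, 0.975], [0.0, 0.0, 0.0, 1.0]] [[540.9, 0.0, 325.4], [0.0, 540.9, 231.2], [0.0, 0.0, 1.0]]
{'clock': 0.1, 'joints': array([-1.47513885e+00,  2.21179396e-01,  1.52748386e+00, -1.28904988e-05,
        1.39470280e+00, -1.26104233e-01]), 'qvel': array([-0.00082071, -0.00211822, -0.00267402,  0.0003713 , -0.00073767,
        0.00054209]), 'joint_efforts': array([ 1.46098460e-03, -4.95943451e+01, -3.88519907e+01,  7.02468446e-02,
        5.16480440e-02, -4.72187980e-05]), 'tcp_pos': array([ 0.13740364, -0.60913842,  0.22153354]), 'ee_rot': array([ 2.10495998,  0.23623971, -2.10492967]), 'force': array([-0.33163083,  0.52687426,  0.22909346]), 'moment': array([ 0.01603951, -0.0411503 ,  0.01923687]), 'width': 1.0034827033461309}
```

View pics/scene0.png

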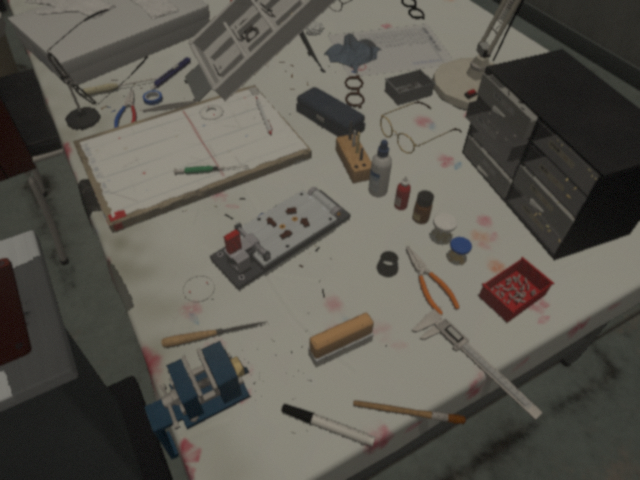

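View pics/top0.png

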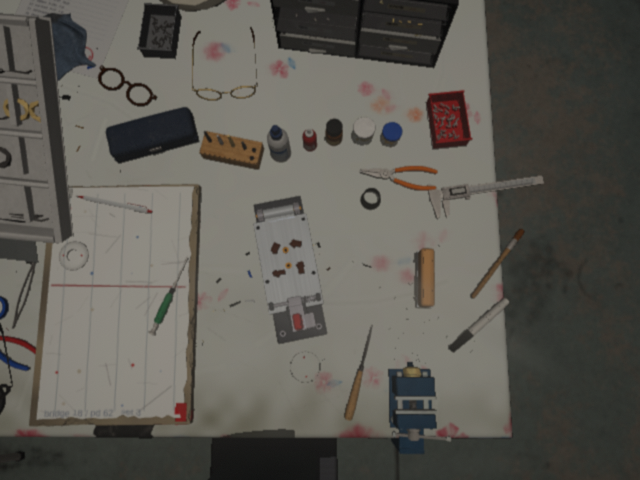

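Both views show the jig (top ~(290,270), scene ~(280,235)), the red lug at top (298,321) / scene (232,240), and the scraper at top (427,277) / scene (341,337). The bottle, loupe and spare lens stay clear of it. Next I'll take enlarged crops.

```bash
python3 - <<'E'
from h import *
for n,(x0,y0,x1,y1),k in(('top0',(240,185,440,345),4),('scene0',(200,180,400,370),4)):
    im=cv2.imread(f'pics/{n}.png')[y0:y1,x0:x1]
    im=cv2.resize(im,None,fx=k,fy=k,interpolation=cv2.INTER_CUBIC);im=np.clip(255*(im/255.)**.6,0,255).astype('uint8')
    for x in range(x0,x1,20): cv2.putText(im,str(x),((x-x0)*k,10),0,.35,(0,255,0));cv2.line(im,((x-x0)*k,12),((x-x0)*k,20),(0,255,0))
    for y in range(y0,y1,20): cv2.putText(im,str(y),(0,(y-y0)*k+4),0,.35,(0,255,0));cv2.line(im,(25,(y-y0)*k),(32,(y-y0)*k),(0,255,0))
    cv2.imwrite(f'pics/{n}c.png',im[:600])
E
```

```text
(no output)
```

View pics/top0c.png

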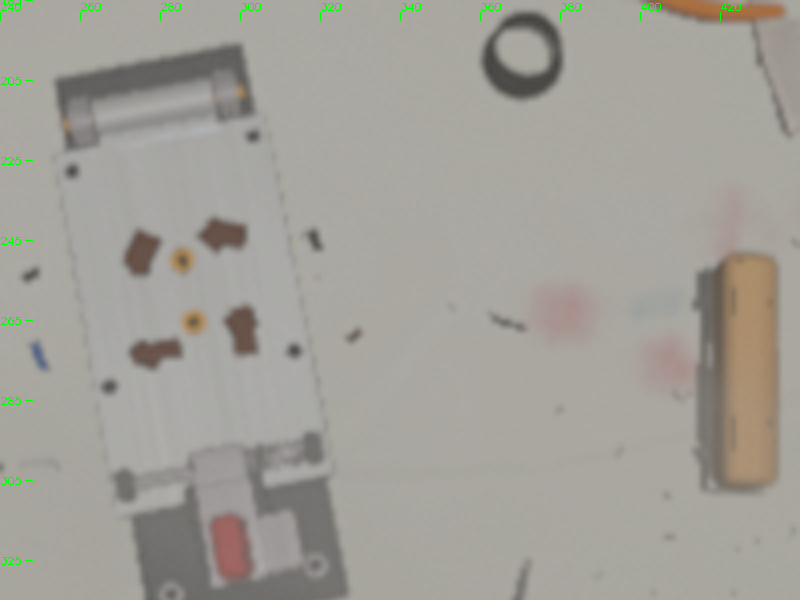

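View pics/scene0c.png

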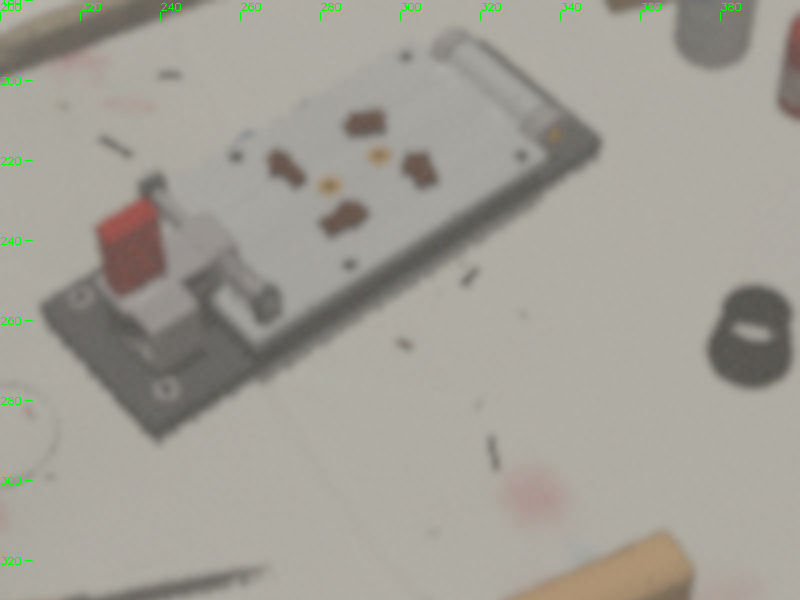

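Crops: leaf screws in top at (257.8,227.8),(303,218.8),(267.3,281.5),(313.5,272.5) and in scene at (301.3,193.8),(330.3,218.8),(259,219),(287.3,246); lug at top (297.8,321.5). The four chips are around the leaf's middle.

```bash
python3 - <<'E'
from h import *
T=[(257.8,227.8),(303,218.8),(267.3,281.5),(313.5,272.5)]
S=[(301.3,193.8),(330.3,218.8),(259,219),(287.3,246)]
for t,s in zip(T,S): p,e=tri('top0',t,'scene0',s);print(p.round(4),round(e,4))
print('at34',[atz('top0',*t,.034).round(4).tolist() for t in T])
print('chips',[atz('top0',240+a/4,185+b/4,.038).round(4).tolist() for a,b in((142,253),(225,234),(155,352),(242,330))])
print('base hinge corners',[atz('top0',240+a/4,185+b/4,.01).round(4).tolist() for a,b in((57,80),(240,45),(347,597))])
print('scraper grip',[atz('top0',240+a/4,185+b/4,.056).round(4).tolist() for a,b in((722,253),(777,258),(774,487),(722,484))])
print('lugtop',atz('top0',297.8,321.5,.089).round(4))
im=cv2.imread('pics/scene0.png')[300:380,290:390];im=cv2.resize(im,None,fx=4,fy=4,interpolation=cv2.INTER_CUBIC)
im2=cv2.imread('pics/scene0.png')[215:300,200:300];im2=cv2.resize(im2,None,fx=4,fy=4,interpolation=cv2.INTER_CUBIC)[:320]
im=np.hstack([im,im2]);cv2.imwrite('pics/sc.png',(255*(im/255.)**.6).astype('uint8'))
E
```

```text
[ 0.6095 -0.0297  0.033 ] 0.0003
[ 0.6259 -0.11    0.0324] 0.0003
[ 0.5135 -0.0488  0.0325] 0.0
[ 0.5292 -0.1295  0.0331] 0.0003
at34 [[0.6091, -0.0298, 0.034], [0.6256, -0.1101, 0.034], [0.5133, -0.049, 0.034], [0.5293, -0.1295, 0.034]]
chips [[0.5715, -0.0625, 0.038], [0.58, -0.0989, 0.038], [0.5278, -0.0691, 0.038], [0.5375, -0.1069, 0.038]]
base hinge corners [[0.6572, -0.0188, 0.01], [0.6739, -0.1029, 0.01], [0.4236, -0.1528, 0.01]]
scraper grip [[0.5687, -0.3142, 0.056], [0.5666, -0.3377, 0.056], [0.4688, -0.3327, 0.056], [0.47, -0.3109, 0.056]]
lugtop [ 0.4424 -0.1062  0.089 ]
```

View pics/sc.png

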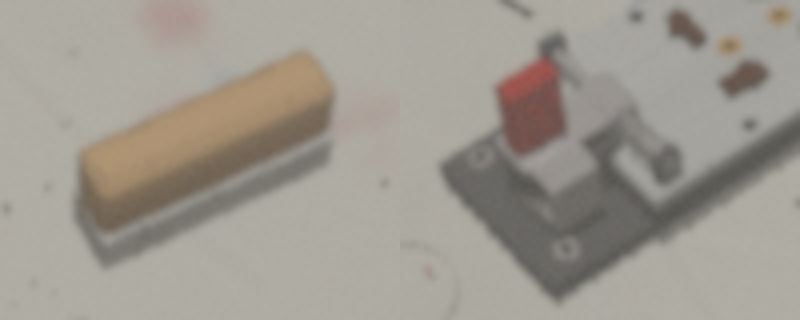

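The crop shows the scraper's grip top at about scene (341,331), and the lug's top face at about scene (232,236). The jig comes out with yaw ≈ 11.3° and origin ≈ (0.5405,-0.0855).

```bash
cat >> h.py <<'E'
from scipy.spatial.transform import Rotation as R
YAW=np.deg2rad(11.3);O=np.array([.5405,-.0855,0]);RJ=R.from_euler('z',YAW).as_matrix()
def J(x,y,z): return O+RJ@np.array([x,y,z])/1000
def to(P,yaw_deg=None):
    s=robot.read_state();M=R.from_rotvec(s['ee_rot']).as_matrix()
    print('t',round(s['clock'],2),'tcp',s['tcp_pos'].round(4),'jig',((RJ.T@(s['tcp_pos']-O))*1000).round(1),'F',s['force'].round(1),'w',round(s['width'],3),'q6',s['joints'][5].round(2),'jaw yaw',np.rad2deg(np.arctan2(M[1,1],M[0,1])).round(1),'z yaw',np.rad2deg(np.arctan2(M[1,2],M[0,2])).round(1))
    print('world d',((P-s['tcp_pos'])*1000).round(1),'tool d',(M.T@(P-s['tcp_pos'])*1000).round(1))
E
python3 - <<'E'
from h import *
p,e=tri('top0',(240+748.7/4,185+370.5/4),'scene0',(341,331));print('scr',p.round(4),e)
p,e=tri('top0',(297.8,321.5),'scene0',(232.2,235.8));print('lug',p.round(4),e)
print(R.from_rotvec(robot.read_state()['ee_rot']).as_matrix().round(3))
to(np.array([.5185,-.3241,.100]))
E
```

```text
scr [ 0.5186 -0.3248  0.0506] 0.00011326895084873367
lug [ 0.443  -0.1061  0.0847] 0.0008255742590339599
[[-0.     0.22  -0.976]
 [ 0.002 -0.976 -0.22 ]
 [-1.    -0.002 -0.   ]]
t 0.1 tcp [ 0.1374 -0.6091  0.2215] jig [-497.9 -434.5  221.5] F [-0.3  0.5  0.2] w 1.003 q6 -0.13 jaw yaw -77.3 z yaw -167.3
world d [ 381.1  285.  -121.5] tool d [ 122.  -194.  -434.4]
```

>>> drive_tool([
  [0, 0, 0, 7.5, 0],
  [0, 0, 0, 7.6, 0],
  [0, -37.6, -46.1, 0, 0.2],
  [0, -37.6, -46.1, 0, 0.2],
  [0, -37.6, -46.1, 0, 0.2],
  [0, -37.6, -46.1, 0, 0.2],
  [0, -37.6, -46.1, 0, 0.2],
  [0, -37.6, -46.1, 0, 0.2],
  [0, -37.6, -46.1, 0, 0.2],
  [0, -37.6, -46.1, 0, 0.2],
], force=25)

```text
clock: 1.35
tcp_pos: [0.528, -0.3204, 0.2172]
ee_rot: [-2.183, 0.057, 2.191]
force: [-0.4, -2.4, 1.1]
width: 0.795
```

```bash
python3 -c "
from h import *
to(np.array([.5185,-.3245,.024]))"
```

```text
t 1.35 tcp [ 0.528  -0.3204  0.2172] jig [ -58.3 -227.9  217.2] F [-0.4 -2.4  1.1] w 0.795 q6 0.95 jaw yaw -93.4 z yaw 176.6
world d [  -9.5   -4.1 -193.2] tool d [193.1   6.1   8.5]
```

>>> drive_tool([
  [45, 3, 4, -0.5, 0.2],
  [45, 3, 4, -0.5, 0.2],
  [30, 0, 0, 0, 0.2],
  [0, 0, 0, 0, 0.2],
])

```text
clock: 1.85
tcp_pos: [0.5233, -0.3196, 0.093]
ee_rot: [-2.197, 0.026, 2.204]
force: [-0.4, 0.2, -0.2]
width: 0.8
```

```bash
python3 -c "
from h import *
to(np.array([.5185,-.3245,.024]))"
```

```text
t 1.85 tcp [ 0.5233 -0.3196  0.093 ] jig [ -62.8 -226.2   93. ] F [-0.4  0.2 -0.2] w 0.8 q6 0.92 jaw yaw -91.9 z yaw 178.1
world d [ -4.8  -4.9 -69. ] tool d [69.   5.7  4.4]
```

>>> drive_tool([
  [8, 6, 5, 0.3, 0.2],
  [20, 0, 0, 0, 0.2],
  [20, 0, 0, 0, 0.2],
  [18, 0, 0, 0, 0.2],
  [2, 0, 0, 0, 0.2],
  [0, 0, 0, 0, 0.2],
])

```text
clock: 2.6
tcp_pos: [0.5191, -0.3272, 0.0237]
ee_rot: [-2.199, 0.036, 2.198]
force: [0.8, 0.1, -0.1]
width: 0.804
```

```bash
python3 -c "
from h import *
to(np.array([.5185,-.3245,.024]))"
```

```text
t 2.6 tcp [ 0.5191 -0.3272  0.0237] jig [ -68.3 -232.8   23.7] F [ 0.8  0.1 -0.1] w 0.804 q6 0.91 jaw yaw -92.3 z yaw 177.7
world d [-0.6  2.7  0.3] tool d [-0.3 -2.7  0.7]
```

>>> drive_tool([
  [0, -2, 0, 0, 1],
  [0, 0, 0, 0, 1],
  [0, 0, 0, 0, 1],
  [0, 0, 0, 0, 1],
  [0, 0, 0, 0, 1],
  [0, 0, 0, 0, 1],
], force=35)

```text
clock: 3.35
tcp_pos: [0.5207, -0.3259, 0.026]
ee_rot: [-2.203, 0.039, 2.196]
force: [-0.3, -0.3, 0.0]
width: 0.267
```

```bash
python3 -c "
from h import *
to(J(15,47,130))"
```

```text
t 3.35 tcp [ 0.5207 -0.3259  0.026 ] jig [ -66.6 -231.9   26. ] F [-0.3 -0.3  0. ] w 0.267 q6 0.92 jaw yaw -92.2 z yaw 177.8
world d [ 25.3 289.4 104. ] tool d [-102.8 -290.6  -14.3]
```

>>> drive_tool([
  [-40, 0, 0, 0, 1],
  [-45, 0, 0, -6.7, 1],
  [-40, 0, 0, -6.7, 1],
  [0, -46, -13.5, 0, 1],
  [0, -46, -13.5, 0, 1],
  [0, -46, -13.5, 0, 1],
  [0, -46, -13.5, 0, 1],
  [0, -46, -13.5, 0, 1],
  [0, -46, -13.5, 0, 1],
  [0, 0, 0, 0, 1],
])

```text
clock: 4.6
tcp_pos: [0.5427, -0.0314, 0.1538]
ee_rot: [2.12, 0.219, -2.118]
force: [-0.2, -0.2, -1.1]
width: 0.272
```

```bash
python3 -c "
from h import *
to(J(15,47,70))"
```

```text
t 4.6 tcp [ 0.5427 -0.0314  0.1538] jig [ 12.7  52.6 153.8] F [-0.2 -0.2 -1.1] w 0.272 q6 1.16 jaw yaw -78.6 z yaw -168.6
world d [  3.3  -5.1 -83.8] tool d [83.8  6.2 -2.1]
```

>>> drive_tool([
  [30, 4, -2, 0, 1],
  [30, 0, 0, 0, 1],
  [15, 0, 0, 0, 1],
  [0, 0, 0, 0, 1],
])

```text
clock: 5.1
tcp_pos: [0.5459, -0.0365, 0.0773]
ee_rot: [2.12, 0.218, -2.116]
force: [0.3, 0.7, -0.2]
width: 0.271
```

```bash
python3 -c "
from h import *
to(J(15,48,60))
snap('scene','s1');snap('top','t1')
a=cv2.imread('pics/scene0.png');im=np.hstack([cv2.imread('pics/s1.png')[150:300,190:360],cv2.imread('pics/t1.png')[180:330,230:400]]);im=cv2.resize(im,None,fx=2.35,fy=2.35,interpolation=cv2.INTER_CUBIC);cv2.imwrite('pics/v1.png',(255*(im/255.)**.6).astype('uint8'))"
```

```text
t 5.1 tcp [ 0.5459 -0.0365  0.0773] jig [14.9 47.  77.3] F [ 0.3  0.7 -0.2] w 0.271 q6 1.15 jaw yaw -78.5 z yaw -168.5
world d [ -0.1   1.  -17.3] tool d [17.3 -0.9 -0.1]
```

View pics/v1.png

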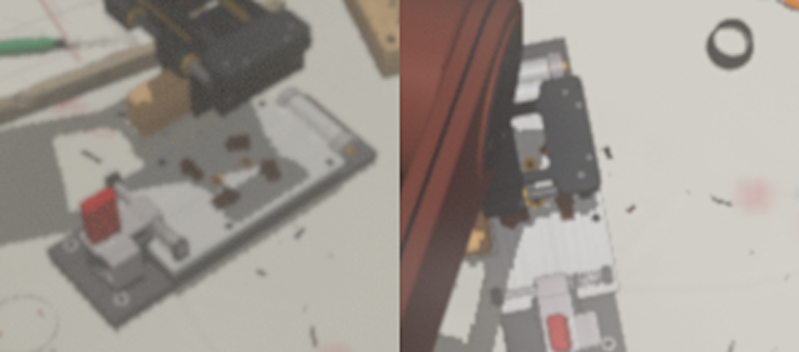

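The picture shows the block held above the leaf's left edge, with the four chips still to the right of it. Next is a gentle descent.

>>> drive_tool([
  [8, 0, 0, 0, 1],
  [6, 0, 0, 0, 1],
  [2, 0, 0, 0, 1],
  [0, 0, 0, 0, 1],
])

```text
clock: 5.7
tcp_pos: [0.5493, -0.0372, 0.0646]
ee_rot: [2.127, 0.215, -2.107]
force: [-0.0, 0.3, -1.2]
width: 0.269
```

>>> drive_tool([
  [3, 0, 2, 0, 1],
  [1.5, 0, 1, 0, 1],
  [1, 0, 0, 0, 1],
  [0, 0, 0, 0, 1],
])

```text
clock: 6.2
tcp_pos: [0.5468, -0.0378, 0.0602]
ee_rot: [2.128, 0.215, -2.106]
force: [-0.4, 0.2, 0.0]
width: 0.272
```

>>> drive_tool([
  [1, 0, 0, 0, 1],
  [1, 0, 0, 0, 1],
  [0, 0, 0, 0, 1],
])

```text
clock: 6.58
tcp_pos: [0.5471, -0.0378, 0.0601]
ee_rot: [2.127, 0.215, -2.106]
force: [-1.1, -0.6, -0.8]
width: 0.272
```

```bash
python3 -c "
from h import *
to(J(15,48,60))"
```

```text
t 6.58 tcp [ 0.5471 -0.0378  0.0601] jig [15.8 45.5 60.1] F [-1.1 -0.6 -0.8] w 0.272 q6 1.15 jaw yaw -78.5 z yaw -168.5
world d [-1.3  2.3 -0.1] tool d [ 0.1 -2.5  0.8]
```

>>> drive_tool([
  [1.5, 0, 0, 0, 1],
  [0, 0, 0, 0, 1],
])

```text
clock: 6.82
tcp_pos: [0.5474, -0.0378, 0.06]
ee_rot: [2.127, 0.215, -2.106]
force: [-0.8, 0.3, -0.4]
width: 0.278
```

```bash
python3 -c "
from h import *
to(J(15,48,60));s=robot.read_state();print(s['joint_efforts'].round(2))"
```

```text
t 6.83 tcp [ 0.5474 -0.0378  0.06  ] jig [16.1 45.5 60. ] F [-0.8  0.3 -0.4] w 0.278 q6 1.15 jaw yaw -78.5 z yaw -168.5
world d [-1.6  2.3 -0. ] tool d [ 0.  -2.5  1.1]
[ 1.400e-01 -4.374e+01 -3.400e+01  2.400e-01 -4.900e-01 -1.000e-02]
```

>>> drive_tool([
  [0.5, 12, 0, 0, 1],
  [0.5, 12, 0, 0, 1],
  [0.5, 12, 0, 0, 1],
  [0.5, 12, 0, 0, 1],
  [0.3, 12, 0, 0, 1],
  [0.3, 12, 0, 0, 1],
])

```text
clock: 7.58
tcp_pos: [0.566, -0.109, 0.0602]
ee_rot: [2.138, 0.219, -2.1]
force: [-0.3, 2.9, 5.5]
width: 0.273
```

```bash
python3 -c "
from h import *
to(J(15,-57,60))"
```

```text
t 7.58 tcp [ 0.566  -0.109   0.0602] jig [ 20.4 -28.   60.2] F [-0.3  2.9  5.5] w 0.273 q6 1.03 jaw yaw -78.5 z yaw -168.5
world d [  0.4 -29.5  -0.2] tool d [-0.  29.   5.5]
```

>>> drive_tool([
  [0, 10, 1.5, 0, 1],
  [0, 10, 1.5, 0, 1],
  [-0.3, 10, 1.5, 0, 1],
  [-0.5, 8, 1, 0, 1],
  [0, 0, 0, 0, 1],
])

```text
clock: 8.2
tcp_pos: [0.5681, -0.1512, 0.0595]
ee_rot: [2.138, 0.218, -2.101]
force: [0.2, 0.0, -1.3]
width: 0.271
```

```bash
python3 -c "
from h import *
to(J(15,-57,60))
snap('scene','s2')
im=cv2.imread('pics/s2.png')[170:320,200:400];im=cv2.resize(im,None,fx=4,fy=4,interpolation=cv2.INTER_CUBIC);cv2.imwrite('pics/v2.png',(255*(im/255.)**.6).astype('uint8'))"
```

```text
t 8.2 tcp [ 0.5681 -0.1512  0.0595] jig [ 14.2 -69.8  59.5] F [ 0.2  0.  -1.3] w 0.271 q6 0.96 jaw yaw -78.6 z yaw -168.6
world d [-1.7 12.7  0.5] tool d [ -0.5 -12.8  -0.9]
```

View pics/v2.png

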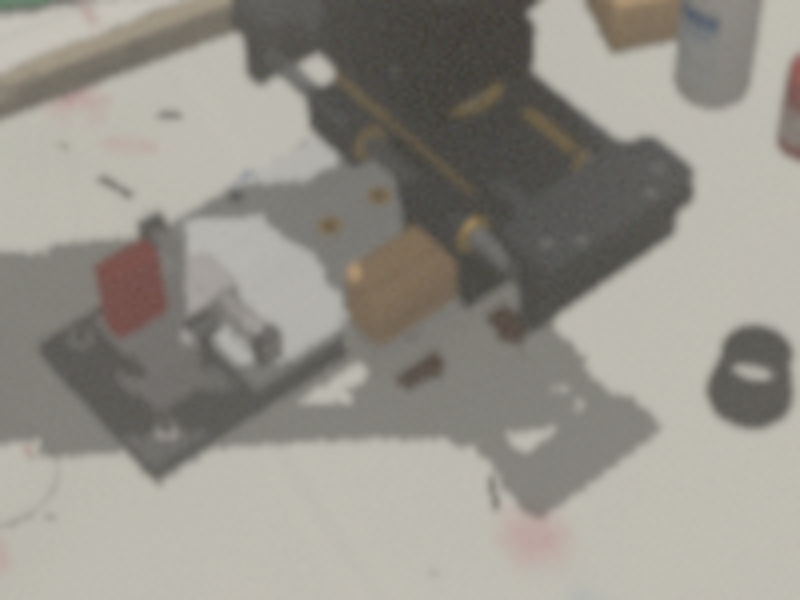

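The block is past the right edge. Chips are on the bench to the right of the jig at about v2 (420,370) and (507,325), and the visible part of the leaf is clean. Now I'll carry the block back to its place.

>>> drive_tool([
  [-15, 0, 0, 0, 1],
  [-15, 0, 0, 0, 1],
  [0, 40, 20.5, 0, 1],
  [0, 40, 20.5, 0, 1],
  [0, 40, 20.5, 0, 1],
  [0, 40, 20.5, 0, 1],
  [0, 0, 0, 0, 1],
])

```text
clock: 9.12
tcp_pos: [0.5212, -0.3285, 0.0974]
ee_rot: [2.139, 0.217, -2.088]
force: [0.8, 1.3, -1.3]
width: 0.271
```

```bash
python3 -c "
from h import *
to(np.array([.52,-.326,.028]))"
```

```text
t 9.12 tcp [ 0.5212 -0.3285  0.0974] jig [ -66.5 -234.5   97.4] F [ 0.8  1.3 -1.3] w 0.271 q6 0.66 jaw yaw -78.3 z yaw -168.3
world d [ -1.2   2.5 -69.4] tool d [69.3 -2.9  2.3]
```

>>> drive_tool([
  [25, 0, 0, 0, 1],
  [25, 0, 0, 0, 1],
  [13, 0, 0, 0, 1],
  [3, 0, 0, 0, 1],
  [2, 0, 0, 0, 1],
  [1.5, 0, 0, 0, 1],
  [0, 0, 0, 0, 1],
])

```text
clock: 10.0
tcp_pos: [0.5277, -0.3279, 0.0337]
ee_rot: [2.143, 0.213, -2.076]
force: [0.1, -1.0, -1.4]
width: 0.276
```

```bash
python3 -c "
from h import *
to(np.array([.52,-.326,.026]))"
```

```text
t 10.0 tcp [ 0.5277 -0.3279  0.0337] jig [ -60.1 -235.2   33.7] F [ 0.1 -1.  -1.4] w 0.276 q6 0.66 jaw yaw -78.1 z yaw -168.1
world d [-7.7  1.9 -7.7] tool d [ 7.4 -3.5  7.3]
```

>>> drive_tool([
  [4, 0, 3, 0, 1],
  [3, 0, 2, 0, 1],
  [2, 0, 0, 0, 1],
  [1, 0, 0, 0, 1],
  [1, 0, 0, 0, 1],
  [0, 0, 0, 0, 1],
])

```text
clock: 10.75
tcp_pos: [0.5241, -0.3297, 0.0263]
ee_rot: [2.145, 0.211, -2.074]
force: [-1.0, 0.8, -0.5]
width: 0.268
```

```bash
python3 -c "
from h import *
to(np.array([.52,-.326,.026]));print(R.from_rotvec(robot.read_state()['ee_rot']).as_matrix()[:,0])"
```

```text
t 10.75 tcp [ 0.5241 -0.3297  0.0263] jig [ -64.  -236.2   26.3] F [-1.   0.8 -0.5] w 0.268 q6 0.65 jaw yaw -78.2 z yaw -168.2
world d [-4.1  3.7 -0.3] tool d [ 0.1 -4.4  3.2]
[ 0.03409029 -0.00311637 -0.9994139 ]
```

>>> drive_tool([
  [1, 0, 0, 0, 1],
  [0, 0, 0, 0, 0.55],
  [0, 0, 0, 0, 0.5],
  [0, 0, 0, 0, 0.4],
  [0, 0, 0, 0, 0.4],
  [-15, 0, 0, 0, 0.4],
  [-30, 0, 0, 0, 0.4],
  [-40, 0, 0, 0, 0.4],
  [-40, 0, 0, 0, 0.4],
  [-20, 0, 0, 0, 0.4],
])

```text
clock: 12.0
tcp_pos: [0.5184, -0.329, 0.1764]
ee_rot: [2.145, 0.212, -2.075]
force: [-0.4, -0.0, 0.7]
width: 0.602
```

```bash
python3 -c "
from h import *
to(J(-100,0,130))
snap('scene','s3');snap('top','t3')
im=np.hstack([cv2.imread('pics/s3.png')[170:380,200:400],cv2.imread('pics/t3.png')[180:390,240:440]]);im=cv2.resize(im,None,fx=2,fy=2.5,interpolation=cv2.INTER_CUBIC);cv2.imwrite('pics/v3.png',(255*(im/255.)**.6).astype('uint8'))"
```

```text
t 12.0 tcp [ 0.5184 -0.329   0.1764] jig [ -69.4 -234.5  176.4] F [-0.4 -0.   0.7] w 0.602 q6 0.65 jaw yaw -78.2 z yaw -168.2
world d [-75.9 223.9 -46.4] tool d [  43.3 -235.2   30. ]
```

View pics/v3.png

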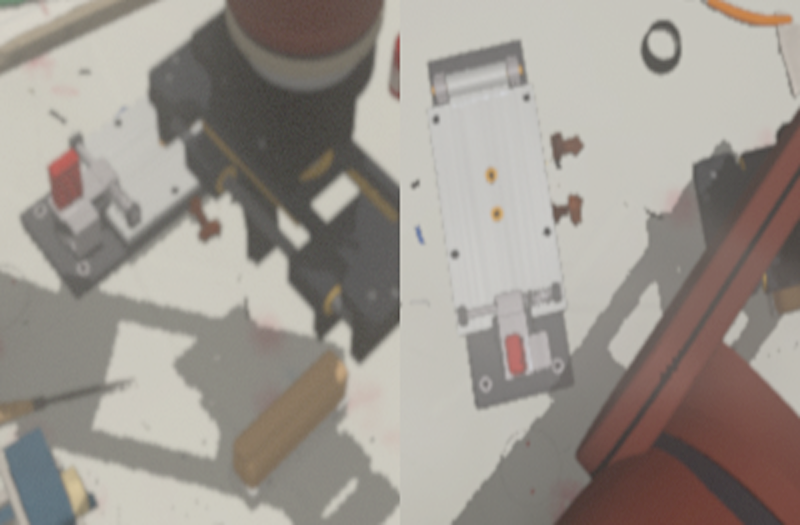

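The leaf is clean: all four chips lie on the bench in two pairs by the jig's right side (v3 ~(565,145) and (570,210)). The scraper stands at its place, and the loupe is unmoved.

>>> drive_tool([
  [0, -46, 6, 0, 0.4],
  [0, -46, 6, 0, 0.4],
  [0, -46, 6, 0, 0.4],
  [0, -46, 6, 0, 0.4],
  [0, -46, 5, 0, 0.4],
  [0, 0, 0, 0, 0.4],
])

```text
clock: 12.85
tcp_pos: [0.4387, -0.1035, 0.1683]
ee_rot: [2.144, 0.211, -2.08]
force: [0.9, 0.1, -0.1]
width: 0.598
```

```bash
python3 -c "
from h import *
to(J(-100,-1,53));d=snap('top','t4');snap('scene','s4')
print([atz('top0',*p,.02).round(3).tolist() for p in ((371.5,198),(309.5,138))])
im=cv2.imread('pics/s4.png')[190:310,200:370];im=cv2.resize(im,None,fx=4.6,fy=4.6,interpolation=cv2.INTER_CUBIC);cv2.imwrite('pics/v4.png',(255*(im/255.)**.6).astype('uint8'))"
```

```text
t 12.85 tcp [ 0.4387 -0.1035  0.1683] jig [-103.4    2.2  168.3] F [ 0.9  0.1 -0.1] w 0.598 q6 0.95 jaw yaw -78.3 z yaw -168.3
world d [   3.9   -2.5 -115.3] tool d [1.154e+02 2.400e+00 1.000e-01]
[[0.668, -0.234, 0.02], [0.784, -0.12, 0.02]]
```

View pics/v4.png

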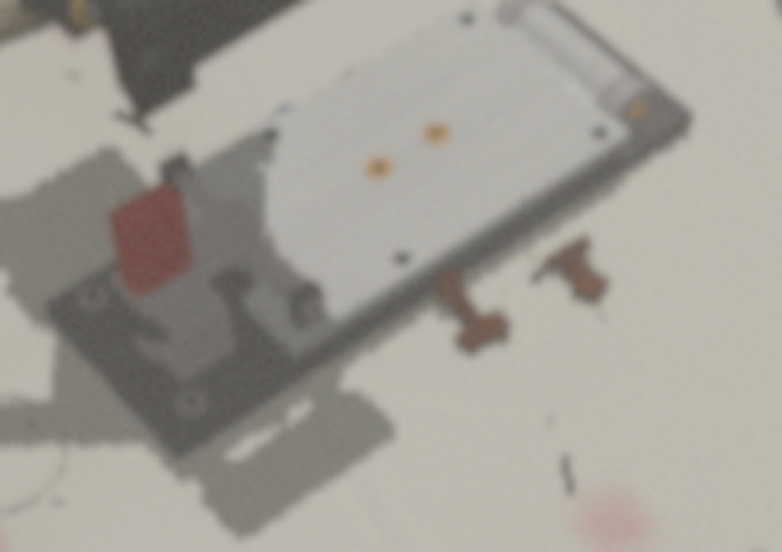

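The leaf is empty. One pair of chips lies at v4 (470,310), but the other cluster at (580,270) could be one chip or two, so I'll enlarge both views to count.

```bash
python3 -c "
from h import *
a=cv2.resize(cv2.imread('pics/t4.png')[220:285,295:345],(400,520),interpolation=cv2.INTER_CUBIC)
b=cv2.resize(cv2.imread('pics/s4.png')[235:275,285:340],(400,290),interpolation=cv2.INTER_CUBIC)
im=np.zeros((520,800,3),'uint8');im[:,:400]=a;im[:290,400:]=b
cv2.imwrite('pics/v5.png',(255*(im/255.)**.6).astype('uint8'))"
```

```text
(no output)
```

View pics/v5.png

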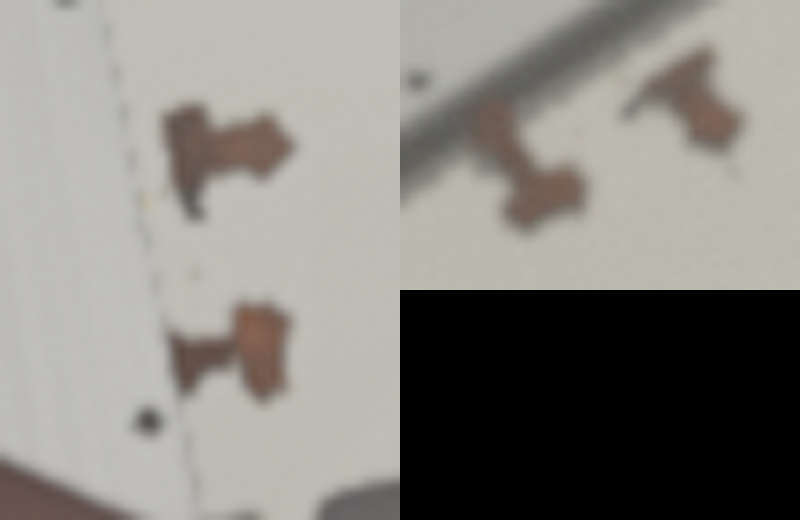

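```bash
python3 -c "
from h import *
f=lambda p,q:print((lambda r:(r[0].round(4),r[1].round(4),(RJ.T@(r[0]-O)*1000).round(1)))(tri('t4',(295+p[0]/8,220+p[1]/8),'s4',(285+(q[0]-400)/7.27,235+q[1]/7.25))))
f((187,355),(490,125));f((262,350),(545,195));f((262,147),(716,120));f((187,140),(683,75))"
```

```text
(array([ 0.5452, -0.1373,  0.0153]), np.float64(0.0022), array([ -5.5, -51.7,  15.3]))
(array([ 0.5493, -0.1544,  0.0041]), np.float64(0.0005), array([ -4.8, -69.3,   4.1]))
(array([ 0.5963, -0.1545,  0.0045]), np.float64(0.0011), array([ 41.2, -78.6,   4.5]))
(array([ 0.5977, -0.1371,  0.0027]), np.float64(0.0001), array([ 46. , -61.8,   2.7]))
```

>>> drive_tool([
  [30, 1, 0, 0, 0.4],
  [30, 1, 0, 0, 0.4],
  [20, 0, 0, 0, 0.4],
  [0, 0, 0, 0, 0.4],
])

```text
clock: 13.45
tcp_pos: [0.4454, -0.1134, 0.0874]
ee_rot: [2.149, 0.2, -2.078]
force: [-0.4, 0.1, 0.2]
width: 0.604
```

```bash
python3 -c "
from h import *
to(J(-100,-1,53))"
```

```text
t 13.45 tcp [ 0.4454 -0.1134  0.0874] jig [-98.8  -8.7  87.4] F [-0.4  0.1  0.2] w 0.604 q6 0.94 jaw yaw -78.7 z yaw -168.7
world d [ -2.7   7.4 -34.4] tool d [34.3 -8.2  2.3]
```

One chip's jig-side end measures about 15 mm up at jig (-5,-52), so it is leaning on the base rather than lying on the bench. There's plenty of time, so I'll take the block again and push that pair clear before opening the leaf.

>>> drive_tool([
  [-45, 0, 0, 0, 0.4],
  [-45, 0, 0, 0, 0.4],
  [0, 46, -6, 0, 0.4],
  [0, 46, -6, 0, 0.4],
  [0, 46, -6, 0, 0.4],
  [0, 46, -6, 0, 0.4],
  [0, 40, -5, 0, 0.4],
  [0, 0, 0, 0, 0.4],
])

```text
clock: 14.45
tcp_pos: [0.5194, -0.3432, 0.1945]
ee_rot: [2.157, 0.184, -2.066]
force: [0.6, 0.5, -0.9]
width: 0.6
```

```bash
python3 -c "
from h import *
to(np.array([.5225,-.3285,.027]))"
```

```text
t 14.45 tcp [ 0.5194 -0.3432  0.1945] jig [ -71.1 -248.6  194.5] F [ 0.6  0.5 -0.9] w 0.6 q6 0.65 jaw yaw -79.0 z yaw -169.0
world d [   3.1   14.7 -167.5] tool d [167.2 -17.6   1. ]
```

>>> drive_tool([
  [40, -14, 0, 0, 0.4],
  [40, 0, 0, 0, 0.4],
  [30, 0, 0, 0, 0.4],
  [0, 0, 0, 0, 0.4],
])

```text
clock: 14.95
tcp_pos: [0.5224, -0.3319, 0.0855]
ee_rot: [2.16, 0.179, -2.063]
force: [-0.4, 0.2, 0.2]
width: 0.602
```

```bash
python3 -c "
from h import *
to(np.array([.5225,-.3285,.027]));print(R.from_rotvec(robot.read_state()['ee_rot']).as_matrix()[:,0].round(3))"
```

```text
t 14.95 tcp [ 0.5224 -0.3319  0.0855] jig [ -66.  -238.1   85.5] F [-0.4  0.2  0.2] w 0.602 q6 0.67 jaw yaw -79.1 z yaw -169.1
world d [  0.1   3.4 -58.5] tool d [58.4 -4.8  1.8]
[ 0.048 -0.017 -0.999]
```

>>> drive_tool([
  [22, -4, 1, 0, 0.4],
  [20, 0, 0, 0, 0.4],
  [12, 0, 0, 0, 0.4],
  [3, 0, 0, 0, 0.4],
  [0, 0, 0, 0, 1],
  [0, 0, 0, 0, 1],
  [0, 0, 0, 0, 1],
  [0, 0, 0, 0, 1],
], force=35)

```text
clock: 15.95
tcp_pos: [0.5281, -0.3325, 0.0356]
ee_rot: [2.165, 0.17, -2.05]
force: [0.8, 0.5, -1.3]
width: 0.274
```

```bash
python3 -c "
from h import *
to(J(-45,-103,90));print(R.from_rotvec(robot.read_state()['ee_rot']).as_matrix()[:,0].round(3))"
```

```text
t 15.95 tcp [ 0.5281 -0.3325  0.0356] jig [ -60.5 -239.7   35.6] F [ 0.8  0.5 -1.3] w 0.274 q6 0.67 jaw yaw -79.1 z yaw -169.0
world d [-11.6 137.1  54.4] tool d [ -58.2 -134.9  -17.5]
[ 0.057 -0.024 -0.998]
```

>>> drive_tool([
  [-30, 0, 0, 0, 1],
  [-40, 0, 0, -10, 1],
  [0, 0, 0, -10.5, 1],
  [0, 0, 0, -10.5, 1],
  [0, 0, 0, -10.5, 1],
  [0, 0, 0, -10.5, 1],
  [0, 0, 0, -10.5, 1],
  [0, 0, 0, -10.5, 1],
  [0, 0, 0, -10.5, 1],
  [0, 0, 0, -6, 1],
])

```text
clock: 17.2
tcp_pos: [0.5219, -0.3296, 0.1055]
ee_rot: [1.049, 1.249, -1.022]
force: [0.1, 0.5, -0.9]
width: 0.272
```

```bash
python3 -c "
from h import *
to(J(-45,-99,85));print(R.from_rotvec(robot.read_state()['ee_rot']).as_matrix()[:,0].round(3))"
```

```text
t 17.2 tcp [ 0.5219 -0.3296  0.1055] jig [ -66.  -235.7  105.5] F [ 0.1  0.5 -0.9] w 0.272 q6 -0.93 jaw yaw 12.7 z yaw -77.4
world d [ -6.2 138.2 -20.5] tool d [  17.1   23.4 -136.8]
[ 0.053 -0.022 -0.998]
```

>>> drive_tool([
  [0, 7.5, -44, 1.3, 1],
  [0, 7.5, -44, 0, 1],
  [0, 7.5, -40, 0, 1],
  [0, 0, 0, 0, 1],
])

```text
clock: 17.7
tcp_pos: [0.5167, -0.1969, 0.1014]
ee_rot: [1.067, 1.24, -1.04]
force: [0.2, 1.0, -1.8]
width: 0.272
```

```bash
python3 -c "
from h import *
to(J(-45,-99,42));print(R.from_rotvec(robot.read_state()['ee_rot']).as_matrix()[:,0].round(3))"
```

```text
t 17.7 tcp [ 0.5167 -0.1969  0.1014] jig [ -45.2 -104.6  101.4] F [ 0.2  1.  -1.8] w 0.272 q6 -0.71 jaw yaw 11.3 z yaw -78.7
world d [ -0.9   5.5 -59.4] tool d [59.2 -2.6 -7.4]
[ 0.052 -0.022 -0.998]
```

Use the remaining look here to check the block's alignment before lowering it (as numbers only: project the expected end and compare colours later); then descend slowly.

>>> drive_tool([
  [20, -3, -3, 0, 1],
  [20, -1, -3, 0, 1],
  [10, 0, 0, 0, 1],
  [4, 0, 0, 0, 1],
  [0, 0, 0, 0, 1],
])

```text
clock: 18.32
tcp_pos: [0.516, -0.1963, 0.0474]
ee_rot: [1.066, 1.235, -1.04]
force: [0.1, -0.7, -2.4]
width: 0.273
```

```bash
python3 -c "
from h import *
to(J(-45,-99,42));snap('scene','s6');snap('top','t6')
a=cv2.resize(cv2.imread('pics/s6.png')[205:330,210:350],(400,357),interpolation=cv2.INTER_CUBIC)
b=cv2.resize(cv2.imread('pics/t6.png')[210:340,270:410],(400,371),interpolation=cv2.INTER_CUBIC)
im=np.hstack([a,b[:357]]);cv2.imwrite('pics/v6.png',(255*(im/255.)**.6).astype('uint8'))"
```

```text
t 18.32 tcp [ 0.516  -0.1963  0.0474] jig [ -45.7 -103.8   47.4] F [ 0.1 -0.7 -2.4] w 0.273 q6 -0.71 jaw yaw 11.4 z yaw -78.7
world d [-0.2  4.9 -5.4] tool d [ 5.3  0.5 -5. ]
```

View pics/v6.png

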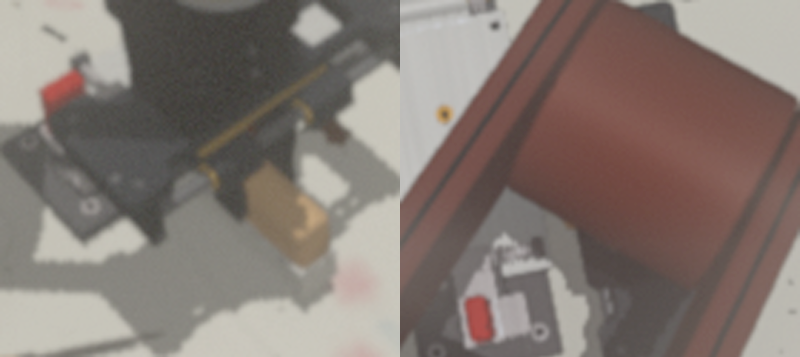

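The block is straddled across the right of the jig, outer end slightly raised as computed. The chips are hidden beneath the gripper.

>>> drive_tool([
  [3, 0, -3, 0, 1],
  [3, 0, -2, 0, 1],
  [1.5, 0, 0, 0, 1],
  [0, 0, 0, 0, 1],
])

```text
clock: 18.92
tcp_pos: [0.5166, -0.1916, 0.041]
ee_rot: [1.066, 1.232, -1.039]
force: [-0.6, -0.5, -0.6]
width: 0.274
```

```bash
python3 -c "
from h import *
to(J(-45,-99,40));s=robot.read_state();print(s['force'],s['moment'])"
```

```text
t 18.93 tcp [ 0.5166 -0.1916  0.041 ] jig [-44.2 -99.4  41. ] F [-0.6 -0.5 -0.6] w 0.274 q6 -0.7 jaw yaw 11.4 z yaw -78.7
world d [-0.8  0.2 -1. ] tool d [ 0.9 -0.8 -0.4]
[-0.56636766 -0.47509638 -0.61375059] [-0.03719992 -0.04553768 -0.0503089 ]
```

>>> drive_tool([
  [0.3, 9, 0, 0, 1],
  [0.3, 9, 0, 0, 1],
  [0.3, 9, 0, 0, 1],
  [0, 9, 0, 0, 1],
  [0, 9, 0, 0, 1],
  [0, 0, 0, 0, 1],
])

```text
clock: 19.68
tcp_pos: [0.5649, -0.1822, 0.0429]
ee_rot: [1.066, 1.231, -1.038]
force: [0.3, -0.2, -1.8]
width: 0.271
```

```bash
python3 -c "
from h import *
to(J(0,-99,41))"
```

```text
t 19.68 tcp [ 0.5649 -0.1822  0.0429] jig [  5.  -99.6  42.9] F [ 0.3 -0.2 -1.8] w 0.271 q6 -0.64 jaw yaw 11.4 z yaw -78.7
world d [-5.  -0.4 -1.9] tool d [ 1.6 -5.1 -0.7]
```

>>> drive_tool([
  [0, -12, 0, 0, 1],
  [-25, -5, 0, 0, 1],
  [-25, 0, 15, 0, 1],
  [0, -5, 50, 10.5, 1],
  [0, 0, 45, 10.5, 1],
  [0, 0, 20, 10.5, 1],
  [0, 0, 0, 10.5, 1],
  [0, 0, 0, 10.5, 1],
  [0, 0, 0, 10.5, 1],
  [0, 0, 0, 10.5, 1],
])

```text
clock: 20.92
tcp_pos: [0.5372, -0.3178, 0.0938]
ee_rot: [1.996, 0.42, -1.909]
force: [0.6, -0.0, -1.7]
width: 0.273
```

>>> drive_tool([
  [0, 0, 0, 10.5, 1],
  [0, 0, 0, 6, 1],
  [0, 0, 0, 0, 1],
])

```text
clock: 21.3
tcp_pos: [0.5333, -0.3176, 0.0927]
ee_rot: [2.173, 0.144, -2.076]
force: [-0.1, 0.0, -1.3]
width: 0.276
```

```bash
cat >> h.py <<'E'
def brown(n,x0,y0,x1,y1):
    im=cv2.imread(f'pics/{n}.png')[y0:y1,x0:x1].astype(int)
    b,g,r=im[...,0],im[...,1],im[...,2]
    m=((r-b>.25*r)&(r<115)&(r>30)).astype('uint8')
    k,l,st,c=cv2.connectedComponentsWithStats(m)
    for i in range(1,k):
        if st[i,4]>8: print(n,'area',st[i,4],'c',(c[i]+[x0,y0]).round(1),'box',(st[i,:4]+[x0,y0,0,0]).tolist(),'jig@3mm',(RJ.T@(atz(n,*(c[i]+[x0,y0]),.003)-O)*1000).round(1))
E
python3 -c "
from h import *
to(np.array([.5225,-.3285,.06]));print(R.from_rotvec(robot.read_state()['ee_rot']).as_matrix()[:,0].round(3))
snap('scene','s7');snap('top','t7')
brown('t4',250,205,345,330);brown('t7',250,205,345,330);brown('s4',260,185,345,290);brown('s7',260,185,345,290)"
```

```text
t 21.3 tcp [ 0.5333 -0.3176  0.0927] jig [ -52.6 -226.2   92.7] F [-0.1  0.  -1.3] w 0.276 q6 0.73 jaw yaw -80.8 z yaw -170.7
world d [-10.8 -10.9 -32.7] tool d [32.4  8.  13.8]
[ 0.047 -0.023 -0.999]
t4 area 88 c [322.2 237.9] box [316, 234, 15, 10] jig@3mm [ 43.9 -68.6   3. ]
t4 area 4458 c [286.4 301.4] box [250, 258, 90, 72] jig@3mm [-57.2  16.4   3. ]
t4 area 86 c [324.8 263.2] box [317, 258, 14, 11] jig@3mm [ -2.8 -64.3   3. ]
t4 area 261 c [338.9 318.3] box [329, 300, 16, 30] jig@3mm [-104.6  -69.7    3. ]
t7 area 160 c [322.5 239.1] box [315, 232, 16, 19] jig@3mm [ 41.5 -68.6   3. ]
t7 area 38 c [317.6 260. ] box [316, 255, 5, 11] jig@3mm [  5.4 -52.4   3. ]
t7 area 136 c [339.3 323.1] box [330, 312, 15, 18] jig@3mm [-113.   -68.7    3. ]
t7 area 12 c [300.8 325.2] box [298, 320, 5, 10] jig@3mm [-103.5   -0.9    3. ]
s4 area 13 c [338.4 213.6] box [337, 212, 4, 4] jig@3mm [117.5 -21.1   3. ]
s4 area 62 c [325.7 248.7] box [320, 243, 11, 12] jig@3mm [ 43.  -69.8   3. ]
s4 area 98 c [301.6 257.7] box [295, 249, 15, 17] jig@3mm [ -2.5 -57.8   3. ]
s7 area 1231 c [331.1 206.4] box [316, 185, 29, 49] jig@3mm [119.5   1.8   3. ]
s7 area 23 c [305.5 251.1] box [303, 249, 6, 5] jig@3mm [ 12.2 -50.8   3. ]
s7 area 157 c [327.3 273.2] box [315, 257, 30, 31] jig@3mm [   9.6 -112.4    3. ]
```

```bash
python3 -c "
from h import *
p,e=tri('t7',(317.6,260),'s7',(305.5,251.1));print((RJ.T@(p-O)*1000).round(1),e)
for y in(-48,): print('leaf edge top', proj('t7',J(5,y,34)),'base bottom',proj('t7',J(5,-44,0)),proj('s7',J(5,-44,0)),proj('s7',J(5,-48,34)),proj('s7',J(5,-48,26)))
a=cv2.resize(cv2.imread('pics/s7.png')[225:285,280:340],(400,400),interpolation=cv2.INTER_CUBIC)
b=cv2.resize(cv2.imread('pics/t7.png')[220:280,290:350],(400,400),interpolation=cv2.INTER_CUBIC)
im=np.hstack([a,b]);cv2.imwrite('pics/v7.png',(255*(im/255.)**.6).astype('uint8'))"
```

```text
[  6.7 -53.7   9.1] 0.005019610773999743
leaf edge top [314.78085813 258.05028915] base bottom [313.08918267 261.35750639] [299.98195089 251.88233345] [301.11652519 240.96383477] [301.18708922 243.91250559]
```

View pics/v7.png

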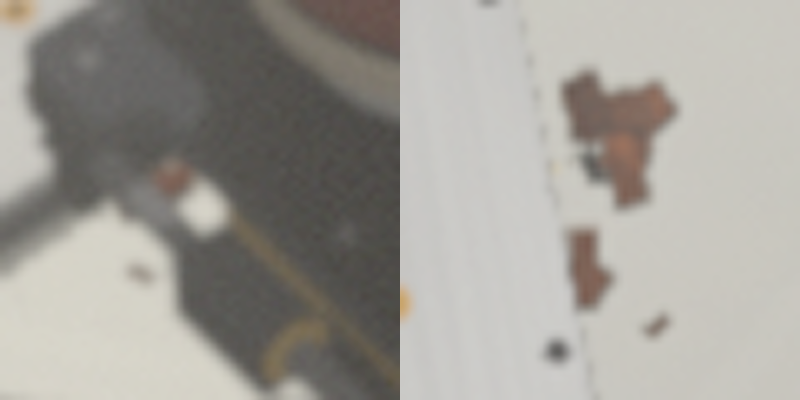

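Viewed the last picture: the four chips are now clearly separate. Three are together at right-half (620,130), and one lies along the jig's edge at (585,270). The scraper goes back down.

>>> drive_tool([
  [15, 4, 6, 0, 1],
  [15, 4, 6, 0, 1],
  [15, 0, 0, 0, 1],
  [8, 0, 0, 0, 1],
  [4, 0, 0, 0, 1],
  [2, 0, 0, 0, 1],
  [0, 0, 0, 0, 1],
])

```text
clock: 22.28
tcp_pos: [0.5254, -0.3302, 0.0352]
ee_rot: [2.169, 0.15, -2.075]
force: [-0.3, -0.3, -1.6]
width: 0.272
```

```bash
python3 -c "
from h import *
to(np.array([.5225,-.3285,.0355]))"
```

```text
t 22.27 tcp [ 0.5254 -0.3302  0.0352] jig [ -62.7 -237.    35.2] F [-0.3 -0.3 -1.6] w 0.272 q6 0.7 jaw yaw -80.5 z yaw -170.4
world d [-2.9  1.7  0.3] tool d [-0.4 -2.1  2.6]
```

>>> drive_tool([
  [1.5, 0, 0, 0, 1],
  [1.5, 0, 0, 0, 1],
  [0, 0, 0, 0, 1],
  [0, 0, 0, 0, 1],
])

```text
clock: 22.78
tcp_pos: [0.5264, -0.331, 0.0349]
ee_rot: [2.168, 0.149, -2.074]
force: [-1.9, 1.3, 2.4]
width: 0.27
```

```bash
python3 -c "
from h import *
to(np.array([.5225,-.3285,.0355]))"
```

```text
t 22.77 tcp [ 0.5264 -0.331   0.0349] jig [ -61.9 -238.    34.9] F [-1.9  1.3  2.4] w 0.27 q6 0.7 jaw yaw -80.4 z yaw -170.4
world d [-3.9  2.5  0.6] tool d [-0.8 -3.1  3.4]
```

Contact is confirmed (+2.4 N), so I release and rise, then check with the arm away from the jig's right side.

>>> drive_tool([
  [0, 0, 0, 0, 0.5],
  [0, 0, 0, 0, 0.4],
  [0, 0, 0, 0, 0.4],
  [0, 0, 0, 0, 0.4],
  [-15, 0, 0, 0, 0.4],
  [-35, 0, 0, 0, 0.4],
  [-40, 0, 0, 0, 0.4],
  [-45, 0, 0, 0, 0.4],
])

```text
clock: 23.78
tcp_pos: [0.5177, -0.3257, 0.1701]
ee_rot: [2.165, 0.156, -2.083]
force: [0.3, -0.1, 0.4]
width: 0.597
```

>>> drive_tool([
  [0, -46, 6, -1, 0.4],
  [0, -46, 6, -1, 0.4],
  [0, -46, 6, 0, 0.4],
  [0, -46, 6, 0, 0.4],
  [0, -44, 5, 0, 0.4],
  [0, 0, 0, 0, 0.4],
])

```text
clock: 24.52
tcp_pos: [0.4485, -0.1054, 0.1754]
ee_rot: [2.158, 0.175, -2.039]
force: [-0.4, -0.1, -0.3]
width: 0.595
```

```bash
python3 -c "
from h import *
to(J(-100,-1,53));print(R.from_rotvec(robot.read_state()['ee_rot']).as_matrix()[:,0].round(3))
snap('scene','s8');snap('top','t8')
brown('t8',305,225,345,290);brown('s8',285,225,345,290)
p,e=0,0
print('chip flat at x5,y-52: ',proj('t8',J(5,-52,6)),proj('s8',J(5,-52,6)))
im=cv2.imread('pics/s8.png')[240:266,292:316].astype(int);print((im[...,2]-im[...,0]));print(im[...,2])"
```

```text
t 24.52 tcp [ 0.4485 -0.1054  0.1754] jig [-94.1  -1.5 175.4] F [-0.4 -0.1 -0.3] w 0.595 q6 0.97 jaw yaw -78.5 z yaw -168.4
world d [  -5.9   -0.7 -122.4] tool d [121.8  -5.5  12.3]
[ 0.06  -0.029 -0.998]
t8 area 163 c [322.4 239.1] box [315, 231, 16, 20] jig@3mm [ 41.6 -68.5   3. ]
t8 area 39 c [317.6 260.1] box [316, 255, 5, 11] jig@3mm [  5.2 -52.5   3. ]
t8 area 14 c [328.7 282.2] box [328, 279, 3, 7] jig@3mm [-38.1 -64.4   3. ]
t8 area 42 c [309.1 287.5] box [305, 284, 13, 6] jig@3mm [-40.6 -28.    3. ]
s8 area 130 c [323.9 249. ] box [315, 241, 18, 15] jig@3mm [ 40.3 -68.3   3. ]
s8 area 40 c [302.5 253.4] box [298, 250, 10, 7] jig@3mm [  4.8 -51.4   3. ]
chip flat at x5,y-52:  [317.33624408 260.01455781] [302.80045149 252.46551015]
[[11 11  9 10 10 10  9 11 10  8  8  7  6  7  5  6  5  4  6  5  6  7  8  9]
 [ 9  9  9 10 10 10 10 11  9  8  7  6  6  6  6  5  5  4  4  4  6  8  6  8]
 [ 8  9 10 11 10 10 10  8  9  7  5  6  6  5  7  4  7  4  8  6  6  7 11 11]
 [ 9 10 10 11  8  8  8  6  6  6  6  4  5  4  5  7  5  5  7  8 10 11 13 13]
 [10 10 10 10  9  8  6  7  4  5  5  6  3  8  6  5  
[... 3526 characters left out ...]
48 150 149 152 148 144 141 138 139 141 139 143 148 153 151 151 153
  152 153 153 153 154 153]
 [150 152 153 152 151 151 151 151 151 151 150 151 151 152 152 153 152 153
  152 152 153 152 153 151]
 [151 152 153 151 151 152 151 153 150 151 152 152 153 152 151 152 152 153
  154 154 153 152 153 152]
 [151 151 151 151 151 151 152 152 151 150 152 153 151 151 151 153 152 153
  153 153 153 153 153 154]
 [153 151 152 151 149 151 151 147 147 148 148 152 152 152 151 152 153 152
  154 152 153 152 154 153]
 [151 151 152 151 150 150 146 137 129 134 142 148 152 152 152 152 151 151
  152 152 153 153 153 151]
 [152 151 151 153 152 150 139 119 106 110 124 139 146 152 152 152 152 151
  153 151 154 152 153 153]]
```

Both views now agree that the fourth chip lies flat on the bench beside the jig, at about jig (5,-52,3). Next, the lug.

>>> drive_tool([
  [30, -2, 6, 0, 0.4],
  [30, -2, 4, 0, 0.4],
  [15, 0, 0, 0, 0.4],
  [0, 0, 0, 0, 0.4],
])

```text
clock: 25.12
tcp_pos: [0.4474, -0.1133, 0.102]
ee_rot: [2.165, 0.163, -2.032]
force: [-0.8, 0.2, 0.5]
width: 0.6
```

```bash
python3 -c "
from h import *
to(J(-99,-1.7,53))"
```

```text
t 25.12 tcp [ 0.4474 -0.1133  0.102 ] jig [-96.7  -9.  102. ] F [-0.8  0.2  0.5] w 0.6 q6 0.96 jaw yaw -78.9 z yaw -168.7
world d [ -3.7   6.7 -49. ] tool d [48.4 -9.6  5.1]
```

>>> drive_tool([
  [0, -9, 4, 0, 0.4],
  [10, -1, 1, 0, 0.4],
  [0, 0, 0, 0, 0.4],
])

```text
clock: 25.5
tcp_pos: [0.4427, -0.1054, 0.093]
ee_rot: [2.168, 0.16, -2.028]
force: [-0.3, -0.7, -0.3]
width: 0.595
```

```bash
python3 -c "
from h import *
to(J(-99,-1.7,53))"
```

```text
t 25.5 tcp [ 0.4427 -0.1054  0.093 ] jig [-99.8  -0.3  93. ] F [-0.3 -0.7 -0.3] w 0.595 q6 0.98 jaw yaw -78.9 z yaw -168.7
world d [  1.1  -1.2 -40. ] tool d [40.  -0.6  1.6]
```

>>> drive_tool([
  [13, -1, 1, 0, 0.4],
  [13, -1, 1, 0, 0.4],
  [9, 0, 1, 0, 0.4],
  [3, 0, 0, 0, 0.4],
  [0, 0, 0, 0, 0.4],
])

```text
clock: 26.12
tcp_pos: [0.4419, -0.1052, 0.0519]
ee_rot: [2.167, 0.161, -2.029]
force: [-0.4, 0.1, -0.2]
width: 0.598
```

```bash
python3 -c "
from h import *
to(J(-99,-1.7,53))"
```

```text
t 26.12 tcp [ 0.4419 -0.1052  0.0519] jig [-100.6   -0.    51.9] F [-0.4  0.1 -0.2] w 0.598 q6 0.98 jaw yaw -78.9 z yaw -168.7
world d [ 1.9 -1.3  1.1] tool d [-0.9  1.7 -1.7]
```

>>> drive_tool([
  [-1.5, 1.5, 0, 0, 1],
  [0, 0, 0, 0, 1],
  [0, 0, 0, 0, 1],
  [0, 0, 0, 0, 1],
  [0, 0, 0, 0, 1],
  [0, 0, 0, 0, 1],
], force=35)

```text
clock: 26.88
tcp_pos: [0.4427, -0.1056, 0.0546]
ee_rot: [2.171, 0.162, -2.029]
force: [0.5, 4.0, 2.2]
width: 0.153
```

```bash
python3 -c "
from h import *
to(J(-99,-12,53))"
```

```text
t 26.88 tcp [ 0.4427 -0.1056  0.0546] jig [-99.8  -0.5  54.6] F [0.5 4.  2.2] w 0.153 q6 0.97 jaw yaw -78.9 z yaw -168.8
world d [  3.1 -11.1  -1.6] tool d [ 2.1 11.4 -0.7]
```

>>> drive_tool([
  [0, 5, 0, 0, 1],
  [0, 5, 0, 0, 1],
  [0, 0, 0, 0, 1],
])

```text
clock: 27.25
tcp_pos: [0.4441, -0.1126, 0.0545]
ee_rot: [2.173, 0.169, -2.033]
force: [-0.7, 6.9, 5.1]
width: 0.153
```

```bash
python3 -c "
from h import *
to(J(-99,-12,53))"
```

```text
t 27.25 tcp [ 0.4441 -0.1126  0.0545] jig [-99.9  -7.7  54.5] F [-0.7  6.9  5.1] w 0.153 q6 0.95 jaw yaw -78.9 z yaw -168.8
world d [ 1.7 -4.1 -1.5] tool d [ 1.7  4.2 -0.8]
```

>>> drive_tool([
  [0, 4, 0, 0, 1],
  [0, 2.5, 0, 0, 1],
  [0, 1, 0, 0, 1],
])

```text
clock: 27.62
tcp_pos: [0.4448, -0.1164, 0.0545]
ee_rot: [2.175, 0.177, -2.038]
force: [-0.3, 8.5, 4.9]
width: 0.148
```

```bash
python3 -c "
from h import *
to(J(-99,-12,53))"
```

```text
t 27.62 tcp [ 0.4448 -0.1164  0.0545] jig [-99.9 -11.6  54.5] F [-0.3  8.5  4.9] w 0.148 q6 0.94 jaw yaw -79.0 z yaw -168.8
world d [ 0.9 -0.3 -1.5] tool d [ 1.6  0.4 -0.8]
```

>>> drive_tool([
  [-4, 1, -1.2, 0, 1],
  [-5, 0.8, -1.6, 0, 1],
  [-5, 0.8, -1.6, 0, 1],
  [-5, 0.8, -1.7, 0, 1],
])

```text
clock: 28.12
tcp_pos: [0.4467, -0.111, 0.069]
ee_rot: [2.176, 0.193, -2.052]
force: [4.2, 6.9, -6.4]
width: 0.142
```

```bash
python3 -c "
from h import *
to(J(-94,-12,74))"
```

```text
t 28.12 tcp [ 0.4467 -0.111   0.069 ] jig [-97.   -6.6  69. ] F [ 4.2  6.9 -6.4] w 0.142 q6 0.94 jaw yaw -78.9 z yaw -168.9
world d [ 3.9 -4.7  5. ] tool d [-4.7  5.4 -3.3]
```

```bash
cat >> h.py <<'E'
def red(n,x0=200,y0=180,x1=290,y1=340):
    im=cv2.imread(f'pics/{n}.png')[y0:y1,x0:x1].astype(int)
    m=((im[...,2]>1.8*im[...,1])&(im[...,2]>60));ys,xs=np.nonzero(m)
    print(n,'red n',len(xs),'box',xs.min()+x0,xs.max()+x0,ys.min()+y0,ys.max()+y0,'c',(xs.mean()+x0).round(1),(ys.mean()+y0).round(1))
E
python3 -c "
from h import *
snap('scene','s9');s=robot.read_state();print(s['force'],s['tcp_pos'])
red('scene0');red('s8');red('s9')
for z,y in((49,0),(89,0)):print(proj('scene0',J(-100,y,z)))
th=.0725
for z in (49,89):
  dx,dz=-200,z-30
  for y in(-7,):print('raised14.5',proj('s9',J(100+dx*np.cos(th)+dz*np.sin(th),y,30-dx*np.sin(th)+dz*np.cos(th))),'unraised',proj('s9',J(-100,y,z)))
cv2.imwrite('pics/x.png',cv2.imread('pics/s9.png')[200:300,200:300])
im=cv2.imread('pics/s9.png')[222:272:2,216:256:2].astype(int);print(im[...,2]*10//(im[...,1]+1))"
```

```text
[ 2.79491283  6.73882894 -5.03494484] [ 0.4468895  -0.11111272  0.06950831]
scene0 red n 127 box 225 238 230 250 c 231.9 237.6
s8 red n 105 box 225 239 232 251 c 231.8 239.7
s9 red n 11 box 230 232 244 248 c 230.9 246.3
[233.90597559 249.50056183]
[231.07079208 233.85399427]
raised14.5 [236.31085739 245.92409991] unraised [236.3250753  252.01207431]
raised14.5 [235.04049515 229.03939603] unraised [233.56706324 236.39415729]
[[10 10 10 10  9 10 10 10 10  9  9 10 10 10 10 10  9  9 10  9]
 [ 9  9 10 10 10 11 10 10 10 10  9  9 10 10 10  9  9 10  9 10]
 [10  9  9 10 10 10 10 10 10  9 10  9  9 10 10  9 10  9 10 10]
 [10 10  9 10  9 10 10  9 10 10 10  9  9  9  9 10 10 10 10  9]
 [ 9 10  9 10 10 11 11 10 10  9  9 10  9 10 10  9  9  9  9  9]
 [10  9 10 11 11 11 11 11 10  9  9 10  9 10  9 10  9  9 10 10]
 [ 9 10 10 11 11 10 10 11  9 10 10  9  9  9 10  9  9  9  9 10]
 [10 10 10 11 11 10  9 10  9 10 10 10  9  9  9  9 10 10 10  9]
 [10 10 10 10 11 10 10 10 10 10  9  9 10 10 10  9 10 10  9  9]
 [10 10 10 10 10 10 11 10 10 10 10 10 10 10  9  9 10 10 10  9]
 [10 10 10 10 10 10 14 12 10  9 10 10  9  
[... 203 characters left out ...]
10 10]
 [ 9  9 10 10 10 10  9 11 14 12 10 10 10  9  9 10  9  9 10  9]
 [ 9 10 10 10 10 10 10 10 10 10 10 10 10  9  9 10 10 10 10 10]
 [10 10  9 10 10 10 10 10 10 10 10 10 10 10  9 10 10  9 10 10]
 [ 9 10 10 10 10  9  9 10 10 10 10 10  9 10  9  9 10 10 10 10]
 [10 10 10 10 10 10  9 10 10 10 10 10 10 10  9  9 10 10 10 10]
 [10 10 10 10 10 10 10 10 10 10 10 10 10 10 10 10 10 10 10 10]
 [10 10 10 10 10  9 10 10 10 10 10 10 10 10 10 10 10 10 10  9]
 [10 10  9 10 10 10 10 10 10 10 10 10 10 10 10 10 10 10  9 10]
 [ 9 10 10 10 10 10 10 10 10 10 10 10 10 10 10 10 10 10  9  9]
 [10 10 10 10 10 10 10 10 10 10 10  9 10 10 10 10 10 10 10 10]
 [10 10 10 10 10 10 10 10  9 10 10 10  9 10 10  9 10 10 10 10]]
```

The red lug's lower corner sits at about (233,250), against (232,256) expected if it had not risen, so the leaf is coming up with it. The pull has sagged to about 6 mm, so I'll restore it before lifting further.

>>> drive_tool([
  [-1, 4, 0, 0, 1],
  [-1, 3, 0, 0, 1],
  [-2, 2, -1, 0, 1],
])

```text
clock: 28.55
tcp_pos: [0.4475, -0.1141, 0.0698]
ee_rot: [2.178, 0.205, -2.059]
force: [1.9, 8.1, -6.2]
width: 0.151
```

```bash
python3 -c "
from h import *
to(J(-94,-12,74))"
```

```text
t 28.55 tcp [ 0.4475 -0.1141  0.0698] jig [-96.8  -9.8  69.8] F [ 1.9  8.1 -6.2] w 0.151 q6 0.92 jaw yaw -78.9 z yaw -168.9
world d [ 3.2 -1.6  4.2] tool d [-4.   2.2 -3. ]
```

>>> drive_tool([
  [-5, 2.5, -2, 0, 1],
  [-6, 2.5, -2.5, 0, 1],
  [-6, 2.5, -2.5, 0, 1],
])

```text
clock: 28.92
tcp_pos: [0.4508, -0.1141, 0.082]
ee_rot: [2.174, 0.22, -2.073]
force: [3.1, 8.4, -6.5]
width: 0.142
```

```bash
python3 -c "
from h import *
to(J(-90,-12,90));snap('scene','s10');red('s10')
p=J(100-200*np.cos(.15)+19*np.sin(.15),-9,30+200*np.sin(.15)+19*np.cos(.15))"
```

```text
t 28.93 tcp [ 0.4508 -0.1141  0.082 ] jig [-93.5 -10.5  82. ] F [ 3.1  8.4 -6.5] w 0.142 q6 0.91 jaw yaw -78.8 z yaw -168.9
world d [ 3.8 -0.8  8. ] tool d [-7.8  1.4 -3.9]
s10 red n 22 box 231 235 238 244 c 232.8 241.1
```

>>> drive_tool([
  [-7, 2, -3.5, 0, 1],
  [-7, 2, -3.5, 0, 1],
  [-7, 2, -3.5, 0, 1],
  [-7, 2, -3.8, 0, 1],
])

```text
clock: 29.48
tcp_pos: [0.4588, -0.1124, 0.1037]
ee_rot: [2.165, 0.239, -2.095]
force: [0.6, 8.4, -5.8]
width: 0.146
```

```bash
python3 -c "
from h import *
to(J(-80,-12,112));snap('scene','s11');red('s11')"
```

```text
t 29.48 tcp [ 0.4588 -0.1124  0.1037] jig [-85.4 -10.4 103.7] F [ 0.6  8.4 -5.8] w 0.146 q6 0.92 jaw yaw -78.7 z yaw -168.7
world d [ 5.6 -0.5  8.3] tool d [-8.1  1.4 -5.7]
s11 red n 35 box 233 237 224 233 c 235.2 228.5
```

>>> drive_tool([
  [-8, 2, -4, 0, 1],
  [-8, 2, -4, 0, 1],
  [-8, 2, -4, 0, 1],
  [-8, 2, -4.5, 0, 1],
  [-7, 2, -4.5, 0, 1],
])

```text
clock: 30.15
tcp_pos: [0.4753, -0.1098, 0.1341]
ee_rot: [2.159, 0.263, -2.115]
force: [0.9, 8.6, -8.2]
width: 0.146
```

```bash
python3 -c "
from h import *
to(J(-63,-12,137));snap('scene','s12');red('s12')"
```

```text
t 30.15 tcp [ 0.4753 -0.1098  0.1341] jig [-68.7 -11.1 134.1] F [ 0.9  8.6 -8.2] w 0.146 q6 0.93 jaw yaw -78.6 z yaw -168.6
world d [5.8 0.2 2.9] tool d [-2.8  0.8 -5.8]
s12 red n 53 box 239 244 204 215 c 242.1 209.7
```

>>> drive_tool([
  [-6, 2, -4, 0, 1],
  [-5, 2, -3.5, 0, 1],
  [-2, 1.5, -1, 0, 1],
])

```text
clock: 30.58
tcp_pos: [0.4802, -0.1088, 0.1412]
ee_rot: [2.15, 0.277, -2.131]
force: [1.0, 8.9, -6.8]
width: 0.155
```

```bash
python3 -c "
from h import *
to(J(-63,-12,137));snap('scene','s13');snap('top','t13');red('s13')
def P(th,x,y,z): dx,dz=x-100,z-30; return J(100+dx*np.cos(th)+dz*np.sin(th),y,30-dx*np.sin(th)+dz*np.cos(th))
print('closed',proj('scene0',P(0,-113,-6.5,49)))
for th in(.3,.36,.42,.48): print(th,'rise',200*np.sin(th)-14*(1-np.cos(th)),'bot',proj('s13',P(th,-113,-16.5,49)).round(1),'top-left',proj('s13',P(th,-113,-3.5,89)).round(1),'screwR',proj('s13',P(th,-18.5,-41,34)).round(1),'top cam R nose corner',proj('t13',P(th,-55,-41,34)).round(1))
im=cv2.imread('pics/s13.png')[190:230:1,230:254].astype(int);q=im[...,2]*10//(im[...,1]+1)
for i,r in enumerate(q):
  if r.max()>12: print(190+i,''.join('#' if v>12 else '.' for v in r))
brown('t13',305,225,345,290)"
```

```text
t 30.57 tcp [ 0.4802 -0.1088  0.1412] jig [-63.7 -11.  141.2] F [ 1.   8.9 -6.8] w 0.155 q6 0.93 jaw yaw -78.4 z yaw -168.5
world d [ 0.9 -0.9 -4.2] tool d [ 4.2  1.3 -0.7]
s13 red n 61 box 241 247 199 210 c 244.6 204.8
closed [229.64295743 255.80707915]
0.3 rise 58.4787521800264 bot [236.6 230.1] top-left [235.3 205. ] screwR [290.2 230.2] top cam R nose corner [315.9 285. ]
0.36 rise 69.55740218650908 bot [238.5 223.5] top-left [238.6 197.7] screwR [291.3 226.8] top cam R nose corner [315.4 282.5]
0.42 rise 80.33533577628634 bot [240.9 216.7] top-left [242.3 190.3] screwR [292.6 223.4] top cam R nose corner [314.8 279.7]
0.48 rise 90.77376402720655 bot [243.7 209.8] top-left [246.4 182.9] screwR [294.  219.8] top cam R nose corner [314.2 276.5]
197 ................#.......
198 ..............####......
199 ............######......
200 ............######......
201 ...........########.....
202 ...........########.....
203 ...........########.....
204 ...........########.....
205 ...........########.....
206 ...........########.....
207 ..........#########.....
208 ...........########.....
209 ...........########.....
210 .............######.....
211 .............#####......
t13 area 2479 c [323.9 258.4] box [305, 225, 40, 65] jig@3mm [  6.  -64.3   3. ]
```

The lug's lower corner at (245,211) puts the leaf at about 0.47 rad, a nose rise of about 88 mm, which matches the tool's rise. Now settle, check the bystanders and hand in.

>>> drive_tool([
  [-0.5, 0.5, 0, 0, 1],
  [0, 0, 0, 0, 1],
  [0, 0, 0, 0, 1],
])

```text
clock: 31.05
tcp_pos: [0.4769, -0.1059, 0.1378]
ee_rot: [2.142, 0.287, -2.14]
force: [-3.2, 6.7, 2.0]
width: 0.153
```

>>> drive_tool([
  [0, 0, 0, 0, 1],
  [0, 0, 0, 0, 1],
  [0, 0, 0, 0, 1],
  [0, 0, 0, 0, 1],
])

```text
clock: 31.55
tcp_pos: [0.4754, -0.1037, 0.1361]
ee_rot: [2.137, 0.293, -2.142]
force: [-2.6, 5.9, 0.1]
width: 0.156
```

```bash
python3 -c "
from h import *
to(J(-63,-12,137));print(robot.read_state()['qvel'].round(3));snap('scene','s14');snap('top','t14');red('s14')
def diff(a,b,x,y,r,name):
    A=cv2.imread(f'pics/{a}.png',0).astype(np.float32);T=A[y-r:y+r,x-r:x+r];B=cv2.imread(f'pics/{b}.png',0).astype(np.float32)[y-r-12:y+r+12,x-r-12:x+r+12]
    m=cv2.matchTemplate(B,T,cv2.TM_CCOEFF_NORMED);_,v,_,l=cv2.minMaxLoc(m);print(name,a,'score',round(v,2),'shift',l[0]-12,l[1]-12)
for a,b,x,y,r,n in(('top0','t14',371,198,14,'loupe'),('scene0','s14',388,263,14,'loupe'),('top0','t14',309,138,12,'bottle'),('scene0','s14',402,193,14,'bottle'),('top0','t14',305,367,18,'spare'),('scene0','s14',199,289,18,'spare'),('top0','t14',427,277,24,'scraper'),('scene0','s14',341,337,28,'scraper')): diff(a,b,x,y,r,n)
brown('s14',285,225,345,290);brown('t14',305,225,345,290)"
```

```text
t 31.55 tcp [ 0.4754 -0.1037  0.1361] jig [-67.5  -5.1 136.1] F [-2.6  5.9  0.1] w 0.156 q6 0.93 jaw yaw -78.0 z yaw -168.1
world d [ 5.7 -5.9  0.9] tool d [-1.3  6.9 -4.4]
[ 0.003 -0.002  0.004 -0.     0.001 -0.003]
s14 red n 55 box 238 243 200 211 c 241.0 205.9
loupe top0 score 1.0 shift 0 0
loupe scene0 score 1.0 shift 0 0
bottle top0 score 1.0 shift 0 0
bottle scene0 score 1.0 shift 0 0
spare top0 score 0.38 shift -12 -7
spare scene0 score 0.0 shift 0 1
scraper top0 score 0.75 shift 3 -3
scraper scene0 score 0.82 shift 3 3
s14 area 135 c [323.8 249. ] box [315, 241, 18, 15] jig@3mm [ 40.1 -68.1   3. ]
s14 area 43 c [302.4 253.4] box [298, 251, 10, 6] jig@3mm [  4.5 -51.3   3. ]
t14 area 2387 c [323.6 259.5] box [305, 225, 40, 65] jig@3mm [  4.2 -63.4   3. ]
```

>>> drive_tool([
  [-5, 2, -3, 0, 1],
  [-3, 2, -2, 0, 1],
])

```text
clock: 31.9
tcp_pos: [0.4796, -0.1051, 0.1415]
ee_rot: [2.134, 0.298, -2.147]
force: [-0.0, 7.5, -7.2]
width: 0.159
```

```bash
python3 -c "
from h import *
for i in range(12): snap('scene','s15')
to(J(-63,-12,137));print(robot.read_state()['qvel'].round(3))
for i in range(8): snap('scene','s15')
red('s15');to(J(-63,-12,137));print(robot.read_state()['qvel'].round(3))"
```

```text
t 32.5 tcp [ 0.4792 -0.1051  0.141 ] jig [-63.9  -7.2 141. ] F [-0.6  7.8 -5.8] w 0.157 q6 0.93 jaw yaw -78.0 z yaw -168.0
world d [ 1.9 -4.5 -4. ] tool d [ 3.7  5.1 -0.9]
[0.    0.001 0.003 0.001 0.001 0.001]
s15 red n 55 box 240 245 198 209 c 243.0 203.7
t 32.9 tcp [ 0.4792 -0.1051  0.141 ] jig [-63.9  -7.2 141. ] F [-0.9  6.9 -5. ] w 0.16 q6 0.93 jaw yaw -78.0 z yaw -168.0
world d [ 1.9 -4.5 -4. ] tool d [ 3.7  5.1 -0.9]
[ 0.002  0.001  0.001  0.    -0.001 -0.   ]
```

Still and raised, so I hand in.

```bash
python3 -c "
from station import robot
print(robot.finish_job());s=robot.read_state();print(s['clock'],s['tcp_pos'])"
```

```text
the job is handed in; nothing more can be done
None
the job is handed in; nothing more can be done
```

I finished the job and handed it in at about 33 s, with the leaf held up and still. No verdict is reported.

**Chips:** I wiped all four off the leaf with the scraper block. One ended up leaning on the jig's base, so I picked the block up again and pushed that chip clear. It then measured flat on the bench in both views. The other three lie together on the bench to the jig's right; in the last top-view picture they partly overlap. The fourth lies right beside the jig's edge.

**Scraper:** I stood the block back near its original spot, about 0.15 m clear of the jig. It is turned about 13° from how it started.

**Latch and leaf:** I pulled the lug about 11 mm and lifted. The pull slipped back to about 6 mm when the nose was some 14 mm up, so I pulled again before going higher. At hand-in the tool was 86 mm above its grip height. The camera put the nose about 88 mm above closed at the same tool height, and joint speeds were near zero.

**Bystanders:** The loupe and red bottle showed no shift in either view.

**Not checked:**
- **Spare lens:** the image check failed (poor match scores; I think the arm or its shadow covered it). The gripper never went down near it.
- **Lens in its nest:** I did not look at it directly, but nothing touched the nest.
- **Tool tilt:** the tool drifted by up to about 4° from vertical during the moves, which the moves cannot correct.

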